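# Index the test-board carousel by one station

### The job

Bring the next test board under the camera head: draw the red-knobbed locking bolt fully back, turn the white handwheel by its black handle through exactly one full revolution clockwise (seen from above), then slide the bolt fully home into the wheel's notch again and let go. Do not touch the carousel, its boards or the camera head, and leave the wrench, the jar and the post holder where they are.

Things in the scene. Friction and masses are not known exactly. Their poses are not given: they have to be found in the camera images.
- indexer: The fixed machine: black breadboard on a blue frame, 310 x 580 mm, top 30 mm above the table. Origin on the handwheel's vertical axis at table level; z up; position and yaw differ each time. The bolt slides along y, on the wheel's +y side. The carousel (boards up to 67 mm high) is centred at (80, -200) mm; the camera head's post at (150, -335) mm is 230 mm high.
- wheel (a joint): Angle of the handwheel (rad), about 0 at the start, growing clockwise seen from above; one revolution is 6.283. At 0 and after a whole turn the handle stands at machine (-58, 0) mm and the notch faces the bolt. Takes 2 to 3 N at the handle, stays where it is left, no end stops near. With the bolt in the notch it can move only about 0.07 rad either way.
- hub (a point): Centre of the handwheel's top face, on its axis, 80 mm above the table. White disc of radius 74 mm with a blue clockwise arrow, inside a dark steel index ring of outer radius 92 mm (61 to 75 mm high). One turn moves the carousel on by one of its six stations.
- notch (a point): Middle of the single notch in the index ring, tapering inward from 30 to 17 mm wide, beside a red mark on the disc; 81 mm from the wheel axis, 68 mm above the table. It turns with the wheel and faces the bolt (machine +y) at the start.
- crank_grip (a point): Middle of the gripping part of the black upright handle on the handwheel: 28 mm in diameter, 64 mm tall (81 to 145 mm above the table), this point at 117 mm height, 58 mm from the wheel axis. The handle spins freely on its own upright axis, so a grip on it need not turn with the wheel.
- bolt (a joint): Position of the locking bolt (m): 0 = fully home in the notch, 0.030 = fully drawn, moving away from the wheel along machine +y. Slides with about 3 N, stays where it is left. Its brass nose, 12 mm thick with a round end, reaches 16 mm into the ring when home, is clear of it from 0.018 on, and can go home only when the notch faces it to within about 0.07 rad.
- bolt_grip (a point): Middle of the red upright knob on the bolt's sliding block: 26 mm in diameter, 86 to 136 mm above the table, this point at 113 mm. At machine (0, 150) mm when home, (0, 180) mm when drawn. The sliding block's top is 81 mm above the table.
- next_board (a point): Centre of the blue test board's top (40 x 32 mm; the other five are green), on the carousel 55 mm from its axis: the board that has to come under the camera head. 65 mm above the table.
- lens (a point): Centre of the camera head's lens face, looking straight down, 122 mm above the table.
- carousel: Aluminium turntable of radius 82 mm with six boards, geared to the handwheel (it turns anticlockwise, one sixth as far). Origin on its axis at table level. Not to be touched.
- head: Camera head, its cross rod and its post. Origin as the machine's. Not to be touched.
- wrench: Loose steel wrench, 160 mm long, lying on the breadboard behind the wheel, near machine (150, 75) mm, roughly along machine y; origin on its underside. Leave alone.
- jar: Loose amber jar, 60 mm in diameter, 95 mm tall, on the table off the machine's +y end, near machine (-80, 300) mm; origin at the centre of its underside. Leave alone.
- post_holder: Loose aluminium post holder, 40 mm foot, 26 mm thick, 80 mm tall, standing on the breadboard near machine (-65, -245) mm, before the carousel; origin at the centre of its underside. Leave alone.

How it is judged:
By the outcome, as a careful person would: the job done as asked, in the order asked, and still so for the second after the job is handed in, with the robot touching nothing.
It also fails if it takes over 67 s, if anything falls off the work surface, if the arm or the gripper's body presses on something with over 40 N, if the wrist force passes 120 N, or if a joint passes its speed limit or range.

### The arm

A 6-joint arm with a two-finger parallel gripper is mounted at the origin on the work surface. World frame = base frame: x ahead of the robot, y to its left, z up, the work surface at z = 0. Lengths are in m, angles in rad, forces in N, time in s.
With the tool pointing down it reaches from about 0.375 to 0.9 m from the base axis. Payload 3.1 kg.
Tool frame: the origin (TCP) lies between the finger pads; the fingertips stand 19 mm ahead of it and the grasp point (between the pads) is the TCP; z points along the fingers, y is the direction in which the jaws open and shut (so a half turn about z gives the same grasp; the last joint's range is limited). The gripper opens to 85 mm and grips with 20 to 120 N. Pads are 22 mm wide; open, the fingers measure 114 mm over their backs; the gripper's body (76 mm by 85 mm) begins 54 mm behind the grasp point. The pads swing forward as they close: fully open they stand 13 mm farther back than shut.
Start: joints at [-1.423, 0.527, 1.433, -0, 1.181, -0.178], TCP at [0.2, -0.592, 0.225] pointing down, gripper open.
Joint ranges: [-3.08, 3.08], [-0.75, 2.2], [0.22, 2.44], [-1.43, 4.57], [0, 2.65], [-2.85, 2.85]. Speed limits (rad/s): [2.79, 2.79, 3.14, 3.14, 3.14, 3.14].

### API

Orientations are given as a unit quaternion [x, y, z, w].
In Python, from station import manip, optics, job gives the robot as it stands.
- The arm moves only by the shell command python3 -m inch 'ROWS' [OPENING] [FORCE]. ROWS is JSON, one flat list of numbers, 4 for each row, row after row: the shift along the world's x, y, z in cm, then the turn about the world's z in rad. A call has 1 to 20 rows; each row shifts and turns the commanded pose from where the row before left it; what a row does not reach is not made up. A row lasts 1/8 s, in which the tool goes at most 62.5 mm and 10.7 degrees, less where a joint would pass 70% of its speed; a pose out of reach is approached as far as the arm can. A call with a gripper value outside its range is refused whole. OPENING is the opening in per cent of the stroke, from 0 (shut) to 100 (fully open), set as the call begins (- or left out, the last holds). The fingers move at their own pace and stop on an object; FORCE is the grip in N (left out, the last holds). Time passes only in rows, so rows that do not move let the fingers close. It gives the time, the measured TCP pose, the force and the opening at its end, in the units of the state.
- manip.sense(): the state, without advancing time (a new reading comes with each control period).
- optics.snapshot(name): name is "scene" or "top" or "wrist"; returns (picture, depth): 400x640x3 uint8, red, green, blue; 400x640 float32, m along the optical axis (not along the pixel's ray), 0 where there is no reading.
- optics.camera_model(name): a dict with "mtx" (3x3 intrinsics, pixels), "camera_from_world" (4x4, takes a point from world to camera coordinates); the wrist camera has in their place "tool_from_camera" (4x4, takes a point from camera to tool coordinates, whose origin is the TCP and whose axes are the flange's). Camera axes: x right, y up, looking along -z (the intrinsics and any distortion apply to the point x, -y, -z); pixel columns grow to the right and rows downward; lengths in m; the calibration is good to about 2 mm. The wrist camera is an equidistant fisheye: a pixel r from the principal point sees the ray r / f radians off the axis. A picture is of the moment at which its call begins: read the wrist's pose just before it. camera_model takes no time and is no camera call.
- job.sign_off(): hands the job in, once; it reports no verdict.
The state is a dict: "t": time; "q": joint angles; "qd": joint speeds; "tau": joint torques, N m; "tcp_pos": TCP position; "tool_rot": TCP orientation; "force": force on the tool from outside, world axes, zero at the start; "ft_torque": the same for the moment, N m; "finger_gap": opening from 0.0 (shut) to 1.0 (fully open).
Only numpy, scipy, OpenCV 4.12 (cv2) and the standard library are available. Lean on these libraries where they do the work, as an engineer would, in place of code of your own. Each camera call takes 0.05 s, during which the arm holds its last target.

## Working session

There is one attempt and no reset: what is moved stays moved. The work goes in short steps, Python scripts to look and compute and a shell command to move; the robot and the scene stay as the last step left them, time stands still between calls to the robot, and variables do not carry over. Pictures are saved under pics/ and viewed, and the job is handed in when it is done.

```bash
mkdir -p pics; ls
python3 - <<'E'
from station import manip, optics, job
import cv2
s=manip.sense(); print(s['t'],s['tcp_pos'],s['tool_rot'],s['finger_gap'],s['force'])
for n in("scene","top"):
    p,d=optics.snapshot(n); cv2.imwrite(f"pics/{n}0.png",p[:,:,::-1])
    import numpy as np; np.save(f"{n}0.npy",d)
    m=optics.camera_model(n); print(n,m)
print(optics.camera_model("wrist"))
E
```

```text
pics
0.0 [ 0.19994394 -0.59140227  0.22443813] [ 9.86758329e-01  1.62193928e-01 -8.29418548e-06 -1.06256508e-03] 1.0038244698949967 [-0.84868929  0.08884324 -0.07233566]
scene {'mtx': array([[419.04237605,   0.        , 313.77733399],
       [  0.        , 419.04237605, 196.90565986],
       [  0.        ,   0.        ,   1.        ]]), 'camera_from_world': array([[ 0.03143636,  0.99934987, -0.01765177, -0.08395943],
       [-0.62410411,  0.03342072,  0.78062611,  0.27321608],
       [ 0.78070854, -0.0135235 ,  0.62474899, -1.5335656 ],
       [ 0.        ,  0.        ,  0.        ,  1.        ]])}
top {'mtx': array([[446.15379857,   0.        , 318.68966001],
       [  0.        , 446.15379857, 193.01272239],
       [  0.        ,   0.        ,   1.        ]]), 'camera_from_world': array([[ 0.02658377, -0.99946475,  0.01906598,  0.0357745 ],
       [ 0.98190958,  0.02968426,  0.18700915, -0.58793005],
       [-0.18747501,  0.01374966,  0.98217314, -0.94379321],
       [ 0.        ,  0.        ,  0.        ,  1.        ]])}
{'mtx': array([[309.70691629,   0.        , 319.53341143],
       [  0.        , 309.70691629, 200.60586541],
       [  0.        ,   0.        ,   1.        ]]), 'tool_from_camera': array([[ 4.61688510e-04,  9.52559729e-01,  3.04351359e-01,
         7.83513627e-02],
       [ 9.99999817e-01, -3.20957578e-04, -5.12424728e-04,
         5.77275958e-04],
       [-3.90431285e-04,  3.04351540e-01, -9.52559703e-01,
        -1.49219452e-01],
       [ 0.00000000e+00,  0.00000000e+00,  0.00000000e+00,
         1.00000000e+00]])}
```

View pics/scene0.png

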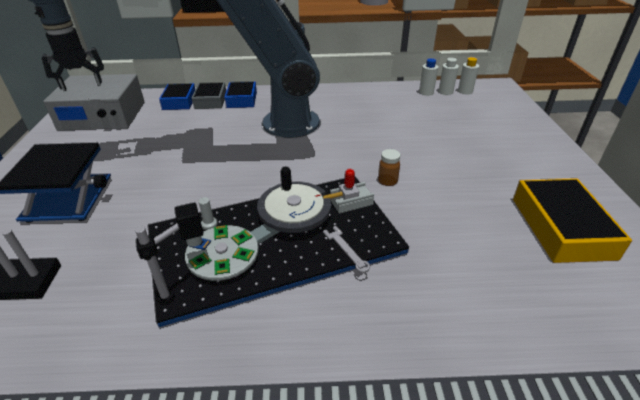

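View pics/top0.png

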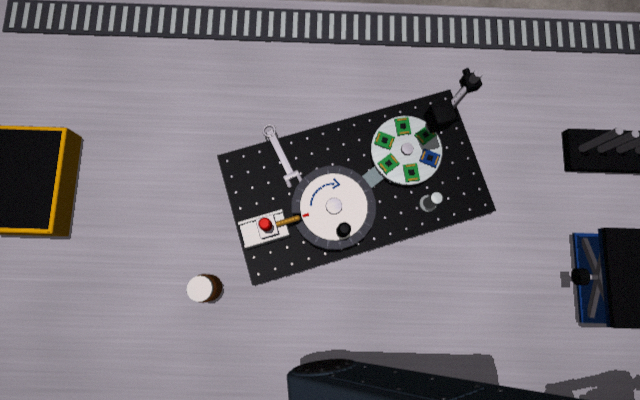

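The scene view shows the wheel at about (293,203), the red knob at (349,178) and the handle at (286,178). In the top view the wheel is at (334,207), the knob at (265,224) and the handle at (344,230). The blue board is at (430,157), and the jar and wrench are clear of the knob. Next I'll measure these positions.

```bash
cat > h.py <<'E'
import numpy as np, cv2
from station import manip, optics
def ray(name,u,v,z):
    m=optics.camera_model(name);K=m['mtx'];T=m['camera_from_world']
    R=T[:3,:3];c=-R.T@T[:3,3]
    d=R.T@np.array([(u-K[0,2])/K[0,0],-(v-K[1,2])/K[1,1],-1])
    return c+d*(z-c[2])/d[2]
def proj(name,p):
    m=optics.camera_model(name);K=m['mtx'];T=m['camera_from_world']
    q=T[:3,:3]@np.array(p)+T[:3,3]; return K[0,0]*q[0]/-q[2]+K[0,2],K[1,1]*-q[1]/-q[2]+K[1,2]
def big(mask,box):
    m=np.zeros_like(mask,np.uint8);x0,y0,x1,y1=box
    m[y0:y1,x0:x1]=mask[y0:y1,x0:x1]
    c,_=cv2.findContours(m*255 if m.max()==1 else m,cv2.RETR_EXTERNAL,cv2.CHAIN_APPROX_NONE)
    return max(c,key=cv2.contourArea)
E
python3 - <<'E'
from h import *
p=cv2.imread('pics/top0.png');hsv=cv2.cvtColor(p,cv2.COLOR_BGR2HSV)
d=np.load('top0.npy')
H,S,V=[hsv[:,:,i].astype(int) for i in range(3)]
red=((H<8)|(H>172))&(S>140)&(V>80)
c=big(red.astype(np.uint8),(240,205,290,245));print('knob top view',cv2.minEnclosingCircle(c),cv2.boundingRect(c))
(u,v),r=cv2.minEnclosingCircle(c);print(ray('top',u,v,.136))
white=((S<40)&(V>150)).astype(np.uint8)
c=big(white,(296,170,374,245));h=cv2.convexHull(c);e=cv2.fitEllipse(h);print('disc',e,ray('top',*e[0],.08))
blk=(V<45).astype(np.uint8)
c=big(blk,(330,218,356,242));(u,v),r=cv2.minEnclosingCircle(c);print('handle',u,v,r,cv2.boundingRect(c),ray('top',u,v,.145))
big4=cv2.resize(p[80:300,180:500],None,fx=2.5,fy=2.5,interpolation=cv2.INTER_CUBIC);cv2.imwrite('pics/z0.png',big4)
p=cv2.imread('pics/scene0.png')
cv2.imwrite('pics/z1.png',cv2.resize(p[150:290,230:410],None,fx=4,fy=4,interpolation=cv2.INTER_CUBIC))
E
```

```text
knob top view ((264.3333435058594, 223.3333282470703), 5.821505546569824) (259, 218, 12, 12)
[0.50548462 0.16187759 0.136     ]
disc ((333.3096618652344, 206.4071044921875), (66.5113296508789, 67.43253326416016), 126.08268737792969) [0.55329546 0.020277   0.08      ]
handle 343.0 229.5 7.159010887145996 (337, 223, 14, 14) [0.49655942 0.0030048  0.145     ]
```

View pics/z0.png

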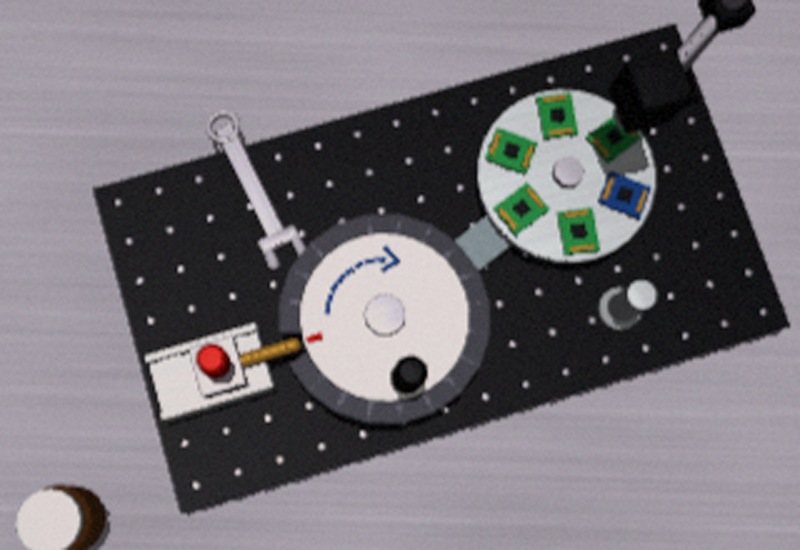

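View pics/z1.png

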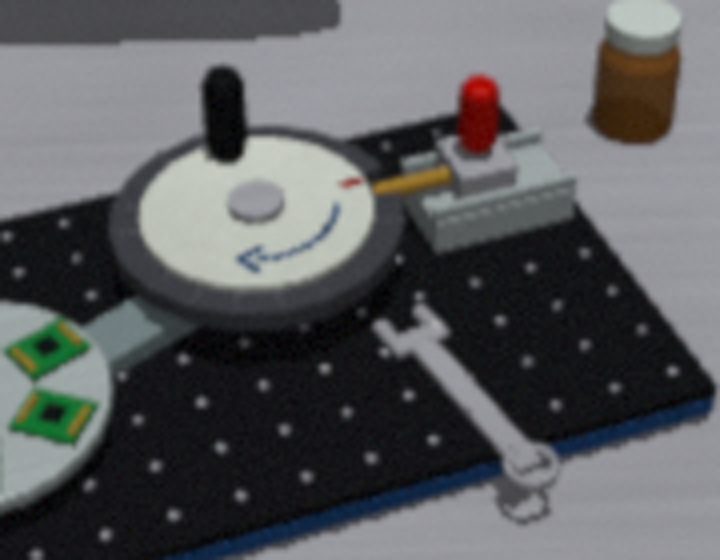

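```bash
python3 - <<'E'
from h import *
p=cv2.imread('pics/scene0.png');hsv=cv2.cvtColor(p,cv2.COLOR_BGR2HSV)
H,S,V=[hsv[:,:,i].astype(int) for i in range(3)]
red=((H<8)|(H>172))&(S>140)&(V>80)
c=big(red.astype(np.uint8),(338,162,360,192));x,y,w,h=cv2.boundingRect(c);print(x,y,w,h)
print('knob mid-height', ray('scene',x+w/2-.5,y+h/2-.5,.111))
white=((S<60)&(V>130)).astype(np.uint8)
c=big(white,(262,180,328,232));hh=cv2.convexHull(c);e=cv2.fitEllipse(hh);print('disc',e,ray('scene',*e[0],.08))
blk=(V<45).astype(np.uint8)
c=big(blk,(278,160,296,193));x,y,w,h=cv2.boundingRect(c);print(x,y,w,h,ray('scene',x+w/2-.5,y+h/2-.5,.113))
# top: check by projecting knob axis midpoint
print(proj('top',[.5055,.1619,.111]),proj('top',[.5055,.1619,.136]))
E
python3 -m inch '[1.5,3.77,0,0, 1.5,3.77,0,0, 1.5,3.77,0,0, 1.5,3.77,0,0, 1.5,3.77,0,0, 1.5,3.77,0,0, 1.5,3.77,0,0, 1.5,3.77,0,0, 1.5,3.77,0,0, 1.5,3.77,0,0, 1.5,3.77,0,0, 1.5,3.77,0,0, 1.5,3.77,0,0, 1.5,3.77,0,0, 1.5,3.77,0,0, 1.5,3.77,0,0, 1.5,3.77,0,0, 1.5,3.77,0,0, 1.5,3.77,0,0, 1.5,3.77,0,0]' 100 30
python3 - <<'E'
from h import *
s=manip.sense();print(s['tcp_pos'],s['tool_rot'],s['force'])
for n in('wrist','top'):
    p,d=optics.snapshot(n);cv2.imwrite(f'pics/{n}1.png',p[:,:,::-1])
E
```

```text
345 169 9 19
knob mid-height [0.50783529 0.1599898  0.111     ]
disc ((293.6424865722656, 202.71791076660156), (37.8076286315918, 58.66466522216797), 85.85009765625) [0.56199987 0.01750073 0.08      ]
281 167 11 23 [ 0.50162175 -0.00083205  0.113     ]
(np.float64(265.5328874924173), np.float64(224.77216736687518)) (np.float64(264.3226327329295), np.float64(223.32544964331504))
t: 2.6
tcp_pos: [0.5001, 0.1632, 0.2251]
tool_rot: [0.987, 0.162, -0.0, 0.0]
force: [1.5, -0.9, -0.1]
finger_gap: 0.998
[0.50013726 0.16321629 0.22508184] [ 9.86741707e-01  1.62298067e-01 -3.70602325e-04  5.48172719e-05] [ 1.54298262 -0.90310064 -0.13396579]
```

View pics/wrist1.png

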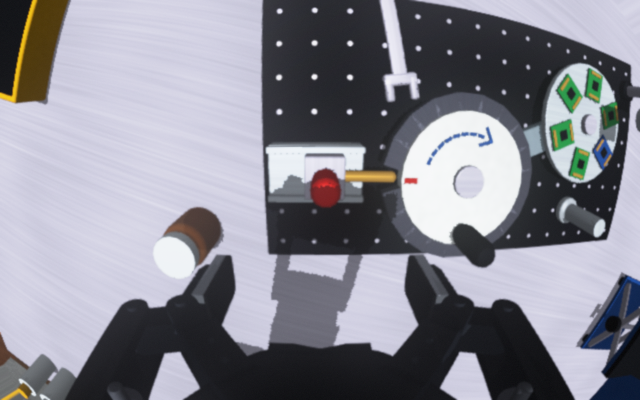

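The wrist view shows the knob at (326,188), the hub cap at (468,181) and the handle top around (480,250). The machine edges run parallel to the image axes. I'll cast fisheye rays from these.

```bash
cat >> h.py <<'E'
from scipy.spatial.transform import Rotation as Ro
def wray(s,u,v,z):
    m=optics.camera_model('wrist');K=m['mtx'];T=m['tool_from_camera']
    x=(u-K[0,2])/K[0,0];y=(v-K[1,2])/K[1,1];r=np.hypot(x,y)
    d=np.array([np.sin(r)*x/r,-np.sin(r)*y/r,-np.cos(r)])
    R=Ro.from_quat(s['tool_rot']).as_matrix()
    c=R@T[:3,3]+s['tcp_pos'];d=R@T[:3,:3]@d
    return c+d*(z-c[2])/d[2]
E
python3 - <<'E'
from h import *
s=manip.sense()
p=cv2.imread('pics/wrist1.png');hsv=cv2.cvtColor(p,cv2.COLOR_BGR2HSV)
H,S,V=[hsv[:,:,i].astype(int) for i in range(3)]
red=((H<8)|(H>172))&(S>140)&(V>60)
c=big(red.astype(np.uint8),(300,160,350,215));x,y,w,h=cv2.boundingRect(c);print('knob',x,y,w,h)
print('mid',wray(s,x+w/2,y+h/2,.111),'bot',wray(s,x+w/2,y+h-w/2,.136))
white=((S<50)&(V>140)).astype(np.uint8)
c=big(white,(398,100,530,250));hh=cv2.convexHull(c)
# disc rim points -> plane -> circle fit
P=np.array([wray(s,*q[0],.08)[:2] for q in hh]);
from scipy.optimize import least_squares
f=lambda a:np.hypot(P[:,0]-a[0],P[:,1]-a[1])-.074
r=least_squares(f,[.555,.02],loss='soft_l1',f_scale=.001);print('hub',r.x,np.abs(f(r.x)).mean())
blk=((V<50)).astype(np.uint8)
c=big(blk,(445,215,500,268));x,y,w,h=cv2.boundingRect(c);print('handle',x,y,w,h,cv2.minAreaRect(c))
(u,v)=cv2.minAreaRect(c)[0];print(wray(s,u,v,.113))
# red mark
c=big(red.astype(np.uint8),(400,170,420,190));x,y,w,h=cv2.boundingRect(c);k=wray(s,x+w/2,y+h/2,.08);print('mark',x,y,w,h,k)
E
```

```text
knob 311 170 29 37
mid [0.50854114 0.16114648 0.111     ] bot [0.5117416  0.16274403 0.136     ]
hub [0.55871454 0.01940621] 0.00040183560157752143
handle 458 237 36 29 ((477.5000305175781, 248.0), (36.06244659423828, 26.16295051574707), 45.0)
[ 0.50114253 -0.00883541  0.113     ]
mark 405 179 11 4 [0.53626053 0.07928224 0.08      ]
```

```bash
python3 -m inch '[0.8,-0.2,-1.5,0, 0,0,-1.5,0, 0,0,-1.5,0, 0,0,-1.5,0, 0,0,-1.5,0, 0,0,-1.5,0, 0,0,-1,0, 0,0,-1,0, 0,0,0,0, 0,0,0,0]' 100 30
python3 -m inch '[0,0,0,0, 0,0,0,0, 0,0,0,0, 0,0,0,0, 0,0,0,0, 0,0,0,0]' 0 40
python3 - <<'E'
from h import *
for n in('wrist','top'):
    p,d=optics.snapshot(n);cv2.imwrite(f'pics/{n}2.png',p[:,:,::-1])
E
```

```text
t: 3.95
tcp_pos: [0.5084, 0.16, 0.1157]
tool_rot: [0.987, 0.162, 0.0, 0.0]
force: [0.2, -0.5, -0.4]
finger_gap: 1.003
t: 4.7
tcp_pos: [0.5081, 0.1602, 0.1158]
tool_rot: [0.987, 0.162, 0.0, -0.0]
force: [-1.9, 2.0, 5.2]
finger_gap: 0.273
```

View pics/wrist2.png

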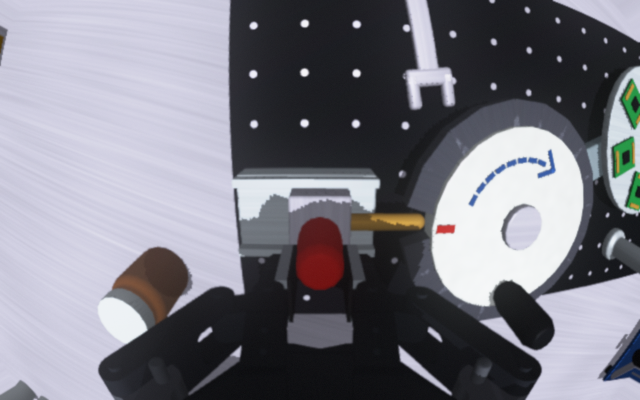

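The jaws hold the red knob, centred at about (320,255). I'll draw the bolt back.

```bash
python3 -m inch '[-0.13,0.38,0,0, -0.13,0.38,0,0, -0.13,0.38,0,0, -0.13,0.38,0,0, -0.13,0.38,0,0, -0.13,0.38,0,0, -0.13,0.38,0,0, -0.13,0.38,0,0, 0,0,0,0, 0,0,0,0]' 0 40
python3 - <<'E'
from h import *
for n in('wrist','top'):
    p,d=optics.snapshot(n);cv2.imwrite(f'pics/{n}3.png',p[:,:,::-1])
E
```

```text
t: 6.05
tcp_pos: [0.4985, 0.1888, 0.1158]
tool_rot: [0.987, 0.163, 0.001, 0.001]
force: [0.5, -4.5, 4.6]
finger_gap: 0.274
```

View pics/wrist3.png

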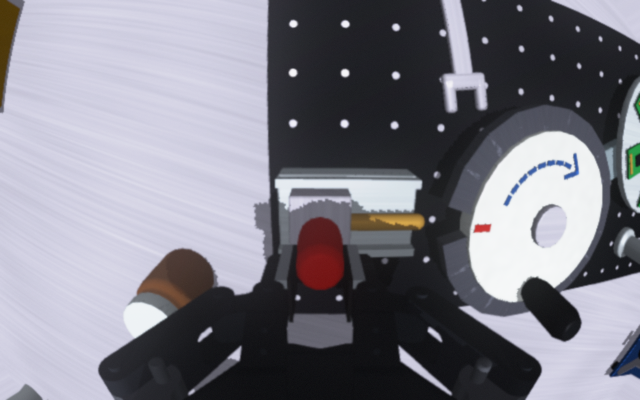

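The bolt moved 30.2 mm and is at its stop. The nose is clear and the dark notch shows at (455,225). I'll release it, rise and go over the handle.

```bash
python3 -m inch '[0,0,0,0, 0,0,0,0, 0,0,0,0, 0,0,0,0, 0,0,2,0, 0,0,2.5,0, 0,0,2.5,0, 0,0,2,0, 0,-2,0,0, 0.1,-3,0,0, 0.1,-3,0,0, 0.1,-3,0,0, 0.1,-3,0,0, 0.1,-3,0,0, 0,-2,0,0, 0,0,0,0, 0,0,0,0]' 100 40
python3 - <<'E'
from h import *
s=manip.sense();print(s['tcp_pos'],s['tool_rot'])
for n in('wrist','top'):
    p,d=optics.snapshot(n);cv2.imwrite(f'pics/{n}4.png',p[:,:,::-1])
E
```

```text
t: 8.28
tcp_pos: [0.5024, 0.0009, 0.2053]
tool_rot: [0.987, 0.162, -0.0, -0.0]
force: [-0.2, 0.1, 0.1]
finger_gap: 0.994
[0.50243306 0.00093521 0.20534152] [ 9.86759706e-01  1.62188700e-01 -1.36194760e-04 -2.98325119e-04]
```

View pics/wrist4.png

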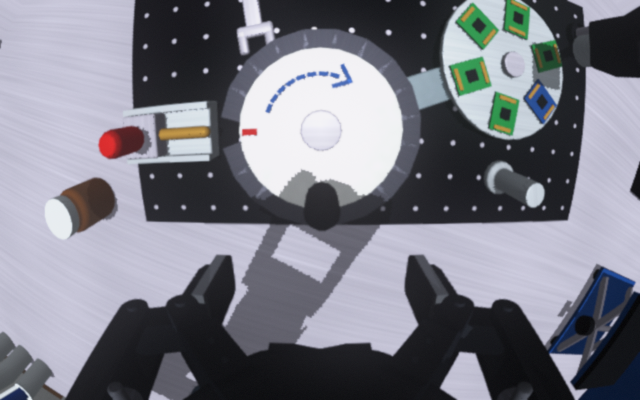

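View pics/top4.png

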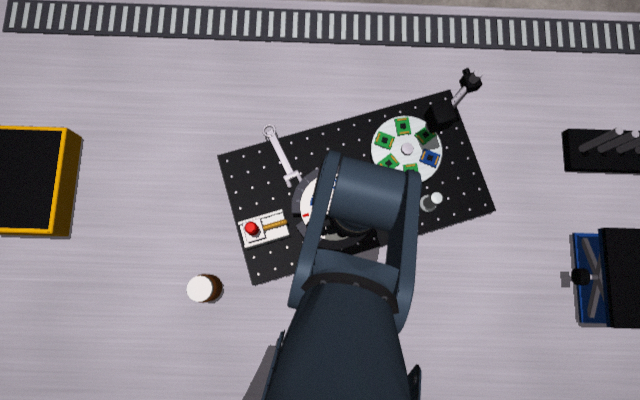

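In the wrist view the handle at (321,205) and the hub at (320,131) both lie on the tool's centre line. The drawn bolt stands clear of the notch. I'll measure the hub and handle.

Run:
```python
from h import *
from scipy.optimize import least_squares
s=manip.sense()
p=cv2.imread('pics/wrist4.png');hsv=cv2.cvtColor(p,cv2.COLOR_BGR2HSV)
H,S,V=[hsv[:,:,i].astype(int) for i in range(3)]
white=((S<50)&(V>140)).astype(np.uint8)
c=big(white,(236,40,407,212));hh=cv2.convexHull(c)
P=np.array([wray(s,*q[0],.08)[:2] for q in hh])
f=lambda a:np.hypot(P[:,0]-a[0],P[:,1]-a[1])-.074
r=least_squares(f,[.555,.02],loss='soft_l1',f_scale=.001);hub=r.x;print('hub',hub,np.abs(f(hub)).mean())
red=((H<8)|(H>172))&(S>140)&(V>60)
c=big(red.astype(np.uint8),(238,122,262,140));x,y,w,h=cv2.boundingRect(c);k=wray(s,x+w/2-.5,y+h/2-.5,.08)
m=k[:2]-hub;print('mark yaw',np.arctan2(m[1],m[0])-np.pi/2,np.linalg.norm(m))
blk=(V<38).astype(np.uint8)
c=big(blk,(300,178,345,230));x,y,w,h=cv2.boundingRect(c);print('handle',x,y,w,h, 'top',wray(s,x+w/2-.5,y+h-1-w/2,.145),'mid',wray(s,x+w/2-.5,y+h/2-.5,.113))
```

```text
hub [0.5584501  0.01820867] 0.0019577191174358385
mark yaw 0.3769304645096714 0.06464999831938437Traceback (most recent call last):
  File "<stdin>", line 15, in <module>
  File "h.py", line 15, in big
    return max(c,key=cv2.contourArea)
ValueError: max() iterable argument is empty
```

```bash
python3 -m inch '[0,0,-1.4,0, 0,0,-1.5,0, 0,0,-1.5,0, 0,0,-1.5,0, 0,0,-1.5,0, 0,0,-1.2,0, 0,0,0,0]' 100 40
python3 -m inch '[0,0,0,0, 0,0,0,0, 0,0,0,0, 0,0,0,0, 0,0,0,0, 0,0,0,0]' 0 40
python3 - <<'E'
from h import *
p,d=optics.snapshot('wrist');cv2.imwrite('pics/wrist5.png',p[:,:,::-1])
E
```

```text
t: 9.25
tcp_pos: [0.5017, 0.0008, 0.1182]
tool_rot: [0.987, 0.162, -0.001, -0.001]
force: [0.6, 0.5, 0.0]
finger_gap: 1.0
t: 10.0
tcp_pos: [0.5031, 0.0001, 0.1202]
tool_rot: [0.987, 0.162, 0.001, 0.0]
force: [-1.0, -1.1, 5.5]
finger_gap: 0.302
```

View pics/wrist5.png

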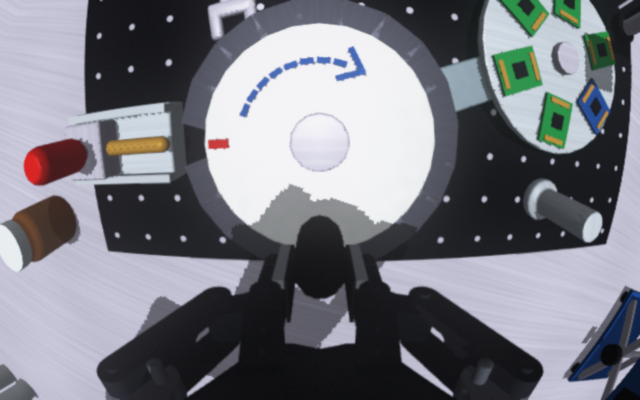

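Run:
```python
import numpy as np
ph=np.pi+.325-np.radians(9)*np.arange(41)
p=5.8*np.c_[np.cos(ph),np.sin(ph)]
q=np.round(p-p[0],2);d=np.round(np.diff(q,axis=0),2)
for i in range(0,40,10): print(', '.join(f'{a:g},{b:g},0,0' for a,b in d[i:i+10]), '| cum',q[i+10])
```

```text
-0.22,0.88,0,0, -0.08,0.91,0,0, 0.06,0.91,0,0, 0.2,0.88,0,0, 0.34,0.85,0,0, 0.47,0.78,0,0, 0.58,0.7,0,0, 0.69,0.6,0,0, 0.77,0.48,0,0, 0.83,0.36,0,0 | cum [3.64 7.35]
0.89,0.22,0,0, 0.9,0.08,0,0, 0.91,-0.06,0,0, 0.89,-0.2,0,0, 0.84,-0.34,0,0, 0.78,-0.47,0,0, 0.7,-0.58,0,0, 0.6,-0.69,0,0, 0.49,-0.77,0,0, 0.35,-0.84,0,0 | cum [10.99  3.7 ]
0.22,-0.88,0,0, 0.09,-0.91,0,0, -0.07,-0.9,0,0, -0.2,-0.89,0,0, -0.34,-0.84,0,0, -0.46,-0.79,0,0, -0.59,-0.69,0,0, -0.68,-0.6,0,0, -0.77,-0.49,0,0, -0.84,-0.35,0,0 | cum [ 7.35 -3.64]
-0.88,-0.23,0,0, -0.91,-0.08,0,0, -0.91,0.06,0,0, -0.89,0.21,0,0, -0.84,0.34,0,0, -0.78,0.46,0,0, -0.7,0.59,0,0, -0.6,0.68,0,0, -0.48,0.77,0,0, -0.36,0.84,0,0 | cum [ 0. -0.]
```

Now the first quarter turn.

```bash
python3 -m inch '[-0.22,0.88,0,0, -0.08,0.91,0,0, 0.06,0.91,0,0, 0.2,0.88,0,0, 0.34,0.85,0,0, 0.47,0.78,0,0, 0.58,0.7,0,0, 0.69,0.6,0,0, 0.77,0.48,0,0, 0.83,0.36,0,0, 0,0,0,0, 0,0,0,0]' 0 40
python3 - <<'E'
from h import *
p,d=optics.snapshot('wrist');cv2.imwrite('pics/wrist6.png',p[:,:,::-1])
E
```

```text
t: 11.55
tcp_pos: [0.5405, 0.074, 0.1202]
tool_rot: [0.987, 0.162, 0.002, 0.0]
force: [1.5, 0.7, 5.3]
finger_gap: 0.301
```

View pics/wrist6.png

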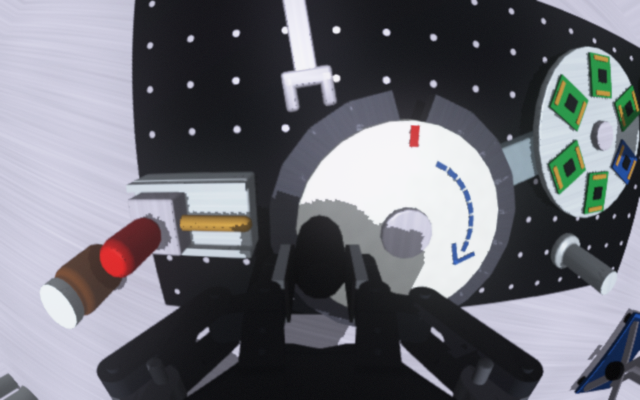

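The quarter turn worked: the notch and red mark now point along machine +x at (413,135), and the forces are tiny. I'll continue.

```bash
python3 -m inch '[0.89,0.22,0,0, 0.9,0.08,0,0, 0.91,-0.06,0,0, 0.89,-0.2,0,0, 0.84,-0.34,0,0, 0.78,-0.47,0,0, 0.7,-0.58,0,0, 0.6,-0.69,0,0, 0.49,-0.77,0,0, 0.35,-0.84,0,0, 0,0,0,0]' 0 40
python3 -m inch '[0.22,-0.88,0,0, 0.09,-0.91,0,0, -0.07,-0.9,0,0, -0.2,-0.89,0,0, -0.34,-0.84,0,0, -0.46,-0.79,0,0, -0.59,-0.69,0,0, -0.68,-0.6,0,0, -0.77,-0.49,0,0, -0.84,-0.35,0,0, 0,0,0,0]' 0 40
python3 - <<'E'
from h import *
p,d=optics.snapshot('wrist');cv2.imwrite('pics/wrist7.png',p[:,:,::-1])
E
```

```text
t: 12.98
tcp_pos: [0.6132, 0.0364, 0.1202]
tool_rot: [0.987, 0.162, 0.001, 0.001]
force: [0.9, -1.2, 5.9]
finger_gap: 0.296
t: 14.35
tcp_pos: [0.5755, -0.0366, 0.1201]
tool_rot: [0.987, 0.162, -0.0, 0.0]
force: [-0.8, 0.0, 9.0]
finger_gap: 0.297
```

View pics/wrist7.png

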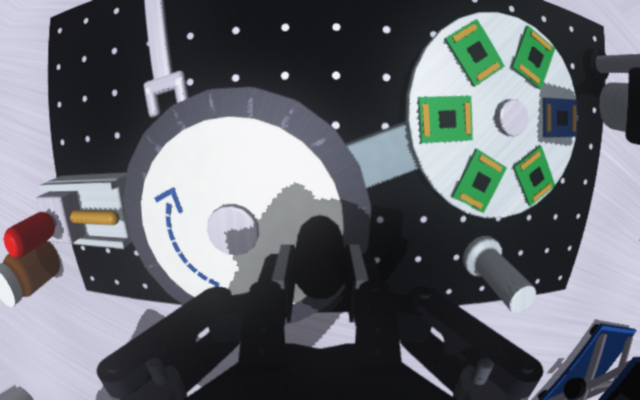

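Three quarters done: the blue board is at (560,118), turning towards the head. Now the last quarter.

```bash
python3 -m inch '[-0.88,-0.23,0,0, -0.91,-0.08,0,0, -0.91,0.06,0,0, -0.89,0.21,0,0, -0.84,0.34,0,0, -0.78,0.46,0,0, -0.7,0.59,0,0, -0.6,0.68,0,0, -0.48,0.77,0,0, -0.36,0.84,0,0, 0,0,0,0, 0,0,0,0]' 0 40
python3 - <<'E'
from h import *
p,d=optics.snapshot('wrist');cv2.imwrite('pics/wrist8.png',p[:,:,::-1])
a=cv2.imread('pics/wrist5.png')
def mk(p):
    hsv=cv2.cvtColor(p,cv2.COLOR_BGR2HSV);H,S,V=[hsv[:,:,i].astype(int) for i in range(3)]
    red=((H<8)|(H>172))&(S>140)&(V>60)
    m=cv2.moments(big(red.astype(np.uint8),(195,120,245,165)));return m['m10']/m['m00'],m['m01']/m['m00']
print(mk(a),mk(p[:,:,::-1].copy()));s=manip.sense();print(s['tcp_pos'])
E
```

```text
t: 15.9
tcp_pos: [0.5028, 0.0006, 0.1201]
tool_rot: [0.987, 0.162, 0.001, -0.0]
force: [0.7, 3.2, 8.7]
finger_gap: 0.304
(218.18487394957984, 143.60084033613447) (218.66666666666666, 142.24643874643874)
[0.50277689 0.00053749 0.12012263]
```

View pics/wrist8.png

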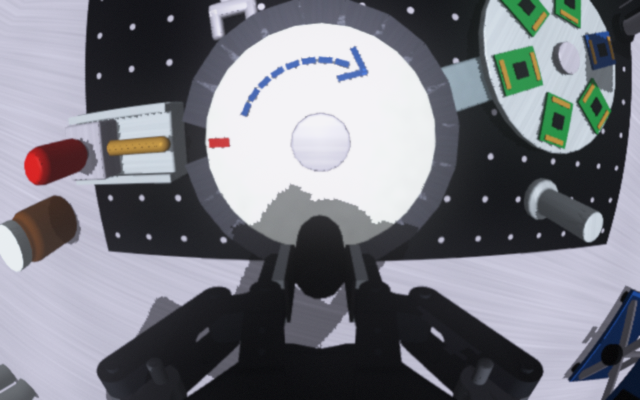

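The wheel is back to the start: the red mark is at (218.7,142.2) against (218.2,143.6) before, about 0.013 rad further on. The notch faces the nose and the blue board is at (598,50), under the head. I'll release it and return to the knob.

```bash
python3 -m inch '[0,0,0,0, 0,0,0,0, 0,0,0,0, 0,0,0,0, 0,0,2,0, 0,0,2.5,0, 0,0,2.5,0, 0,0,1.5,0, 0,2,0,0, -0.1,3,0,0, -0.1,3,0,0, -0.1,3,0,0, -0.1,3,0,0, 0,3,0,0, 0,1.8,0,0, 0,0,0,0]' 100 40
python3 - <<'E'
from h import *
p,d=optics.snapshot('wrist');cv2.imwrite('pics/wrist9.png',p[:,:,::-1]);print(manip.sense()['tcp_pos'])
E
```

```text
t: 17.95
tcp_pos: [0.4985, 0.189, 0.2042]
tool_rot: [0.987, 0.163, -0.0, 0.0]
force: [0.9, 0.3, 0.2]
finger_gap: 1.001
[0.49850987 0.18819515 0.20425652]
```

View pics/wrist9.png

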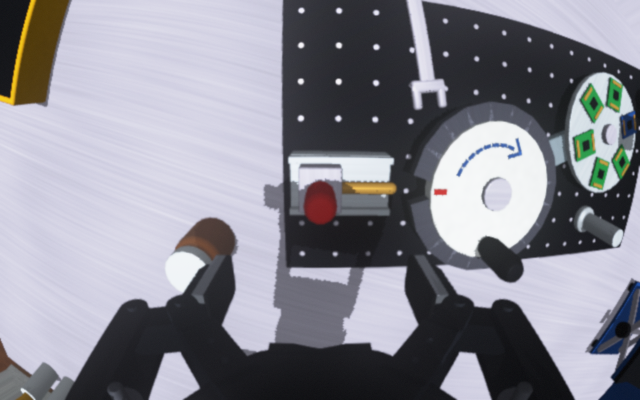

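The knob at (320,203) is centred between the jaws and the wheel hasn't moved. I'll descend, grip and push home.

```bash
python3 -m inch '[0,0,-1.4,0, 0,0,-1.5,0, 0,0,-1.5,0, 0,0,-1.5,0, 0,0,-1.5,0, 0,0,-1.4,0, 0,0,0,0, 0,0,0,0]' 100 40
python3 -m inch '[0,0,0,0, 0,0,0,0, 0,0,0,0, 0,0,0,0, 0,0,0,0, 0,0,0,0]' 0 40
python3 -m inch '[0.13,-0.38,0,0, 0.13,-0.38,0,0, 0.13,-0.38,0,0, 0.13,-0.38,0,0, 0.13,-0.38,0,0, 0.13,-0.38,0,0, 0.13,-0.38,0,0, 0.13,-0.38,0,0, 0,0,0,0, 0,0,0,0]' 0 40
python3 - <<'E'
from h import *
p,d=optics.snapshot('wrist');cv2.imwrite('pics/wrist10.png',p[:,:,::-1]);print(manip.sense()['tcp_pos'])
E
```

```text
t: 19.0
tcp_pos: [0.499, 0.1884, 0.1166]
tool_rot: [0.987, 0.162, 0.0, -0.0]
force: [-0.1, -1.1, 0.7]
finger_gap: 0.999
t: 19.75
tcp_pos: [0.4988, 0.1884, 0.1169]
tool_rot: [0.987, 0.162, 0.0, -0.0]
force: [-0.9, 1.5, 5.5]
finger_gap: 0.272
t: 21.0
tcp_pos: [0.5082, 0.1601, 0.1169]
tool_rot: [0.987, 0.161, -0.0, -0.002]
force: [-3.3, 8.1, 7.2]
finger_gap: 0.272
[0.50823241 0.16006519 0.11692187]
```

View pics/wrist10.png

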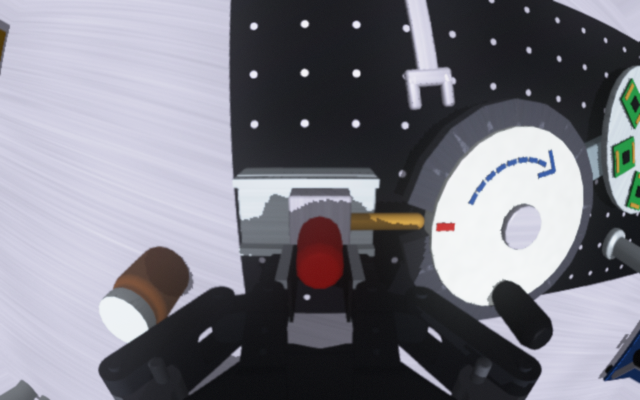

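The TCP is back at (0.5082, 0.1601), against (0.5081, 0.1602) when the bolt was home at the start, and an 8.7 N reaction shows it is on its stop. The picture matches wrist2. I'll release, rise and check.

```bash
python3 -m inch '[0,0,0,0, 0,0,0,0, 0,0,0,0, 0,0,0,0, 0,0,2,0, 0,0,2.5,0, 0,0,2.5,0, 0,0,3,0, -0.5,4,0,0, -1,5,0,0, -1,5,0,0, -1,4,0,0, 0,0,0,0, 0,0,0,0]' 100 40
python3 - <<'E'
from h import *
print(manip.sense()['tcp_pos'])
out={}
for n in('wrist','top','scene'):
    p,d=optics.snapshot(n);out[n]=p[:,:,::-1].copy();cv2.imwrite(f'pics/{n}11.png',out[n])
p=out['top'];a=cv2.imread('pics/top0.png')
for n,q in(('before',a),('after',p)):
    hsv=cv2.cvtColor(q,cv2.COLOR_BGR2HSV);H,S,V=[hsv[:,:,i].astype(int) for i in range(3)]
    red=((H<8)|(H>172))&(S>140)&(V>80)
    try: print(n,cv2.boundingRect(big(red.astype(np.uint8),(240,205,290,245))),cv2.boundingRect(big(red.astype(np.uint8),(298,205,315,222))))
    except ValueError: print(n,'hidden')
z=np.vstack([cv2.resize(q[90:290,200:500],None,fx=1.45,fy=1.45,interpolation=cv2.INTER_CUBIC) for q in(a,p)])
cv2.imwrite('pics/cmp.png',z)
E
```

```text
t: 22.8
tcp_pos: [0.4739, 0.3373, 0.2162]
tool_rot: [0.987, 0.162, -0.0, 0.0]
force: [0.2, -1.0, 0.1]
finger_gap: 0.997
[0.47394439 0.3373196  0.21615375]
before (259, 218, 12, 12) (303, 214, 6, 3)
after (259, 218, 12, 12) (303, 213, 6, 3)
```

View pics/cmp.png

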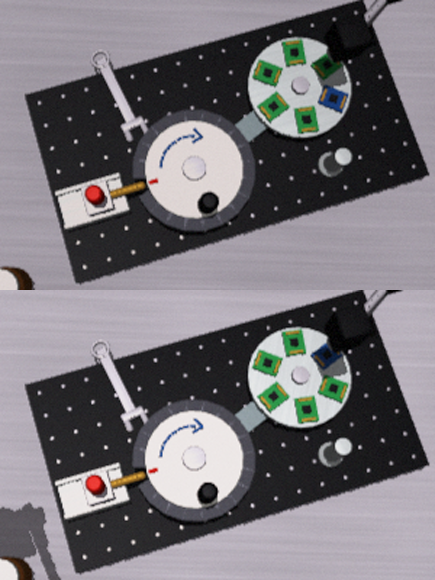

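View pics/scene11.png

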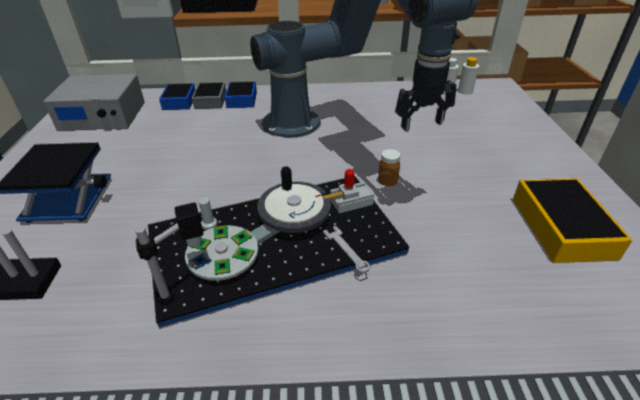

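View pics/wrist11.png

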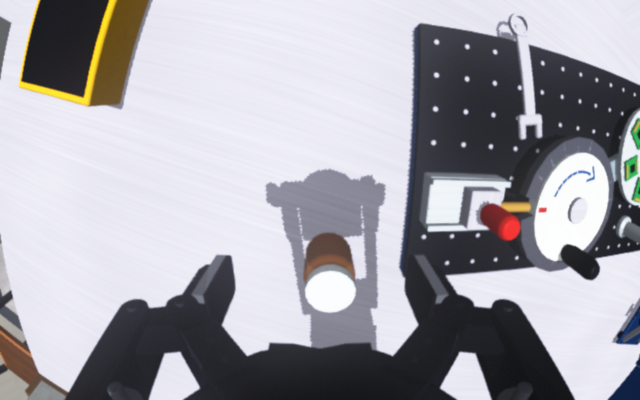

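The final pictures show the bolt home: the knob box in the top view is the same as at the start, and the red mark is within 1 px. The blue board is under the head at (198,257) in the scene view. The wrench, jar and post holder haven't moved, and the gripper is clear of everything.

```bash
python3 -c "
from station import job
print(job.sign_off())"
```

```text
the job is handed in; nothing more can be done
None
```

The job is done and handed in at about 23 s. I drew the bolt back 30 mm to its stop, then turned the wheel one full revolution clockwise by its handle. I then pushed the bolt home, let go and moved the arm away.

**Bolt:** it is home. The tool came back to within 0.2 mm of where it first gripped the knob, and it met a reaction of about 9 N against the stop. The knob's outline in the top view is the same as before.

**Wheel:** it stopped about 0.013 rad past where it started, measured from the red mark before the bolt went in. That is well inside the 0.07 rad the notch allows.

**Board and other objects:** the blue board is now under the camera head. By eye, the wrench, jar and post holder look unmoved. The force readings I took, all at the end of a move, stayed under about 12 N.

**Checks that disagreed:**
- The cameras differed by up to 9 mm on the hub position, so I used a value in between; the turn still ran with little force.
- The first wheel-angle reading from the red mark came out about 0.05 rad off the other estimates, so I did not use it.
- One handle measurement found nothing, so I placed that grip from the hub position.

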